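Square up the leaning plates in the stacking jig

TASK

Three drilled aluminium plates are leaning in a row in the wooden stacking jig, their tops against its backstop. Push their feet in so that all three stand upright, tight together and flat against the backstop, with their left ends pushed up flush against the jig's side fence. Leave them standing there.

Things in the scene. Friction and masses are not known exactly. Their poses are not given: they have to be found in the camera images.
- jig: Wooden jig fixed to the bench (mm). Origin: on its underside, 80 behind its front edge, midway across; x to the backstop (away from robot, within 15 degrees), y to the side fence (left). Base board x -80 to +70, y -95 to +95, top at z = 12. Backstop across full width: inner face x = +52, 18 thick, top z = 92. Side fence: inner face y = +70, 18 thick, x -68 to +52, top z = 57. Front and right side are open.
- plate_back: Bare aluminium plate with two holes, 10 mm thick (own x), 90 wide (y), 70 high (z), 0.17 kg, loose; the one next to the backstop. Origin: middle of its bottom edge face. Starts leaning 24 degrees, top towards the backstop, foot out on the base board, left end 20 to 45 mm short of the side fence. Smooth: a few newtons push the whole row.
- plate_mid: Bare aluminium plate with two holes, 10 mm thick (own x), 90 wide (y), 70 high (z), 0.17 kg, loose; the middle one. Origin: middle of its bottom edge face. Starts leaning 24 degrees, top towards the backstop, foot out on the base board, left end 20 to 45 mm short of the side fence. Smooth: a few newtons push the whole row.
- plate_front: Bare aluminium plate with two holes, 10 mm thick (own x), 90 wide (y), 70 high (z), 0.17 kg, loose; the one nearest the robot. Origin: middle of its bottom edge face. Starts leaning 24 degrees, top towards the backstop, foot out on the base board, left end 20 to 45 mm short of the side fence. Smooth: a few newtons push the whole row.

How it is judged:
By the outcome, as a careful person would: the job done as asked, in the order asked, and still so for the second after the job is handed in, with the robot touching nothing.
It also fails if it takes over 48 s, if anything falls off the work surface, if the arm or the gripper's body presses on something with over 40 N, if the wrist force passes 120 N, or if a joint passes its speed limit or range.

ROBOT

A 6-joint arm with a two-finger parallel gripper is mounted at the origin on a cart in front of the work surface, level with it; the furniture and walls round the work are solid. World frame = base frame: x ahead of the robot, y to its left, z up, the work surface at z = 0. Lengths are in m, angles in degrees, forces in N, time in s.
With the tool pointing down it reaches from about 0.325 to 0.85 m from the base axis. Payload 15.5 kg.
Tool frame: the origin (TCP) lies at the very end of the fingers, on their centre line; the grasp point (between the pads) lies arm.grip_depth behind it (arm.grip_depth is the distance from the TCP to the grasp point, in m); z points along the fingers, y is the line along which they close (so a half turn about z gives the same grasp; the last joint's range is limited). The gripper opens to 91 mm and grips with 3 to 60 N. Pads are 32 mm wide; open, the fingers measure 118 mm over their backs; the gripper's body (76 mm by 178 mm) begins 60 mm behind the grasp point.
Start: joints at [61.278, 28.281, 77.091, -0, 74.628, -5.472], TCP at [0.247, 0.574, 0.214] pointing down, gripper open.
Joint ranges: [-166.48, 166.48], [-47.26, 123.95], [12.59, 153.08], [-70.14, 250.14], [6.76, 159.57], [-176.63, 176.63]. Speed limits (degrees/s): [108.29, 108.29, 147.25, 172.46, 172.46, 172.46].

INTERFACE

Orientations are given as a 3x3 rotation matrix whose columns are the frame's x, y, z axes.
In Python, from rig import arm gives the robot as it stands. Calls block until the motion is done:
- arm.move_to(position, orientation): joint-space move of the TCP to a pose.
- arm.move_l(position, orientation=None, feed=0.15): straight line of the TCP; orientation=None keeps the orientation; feed is the mean speed in m/s.
- arm.move_joints(angles): joint-space move.
- arm.grip(opening): finger opening in m; the grip force is fixed at half the most; returns when the fingers have stopped.
- arm.sleep(seconds).
- arm.solve_ik(position, orientation): joint angles nearest the present ones, or None.
- arm.snapshot(name): name is "scene" or "top" or "wrist"; returns the picture (384x512x3 uint8, red, green, blue); there is no depth.
- arm.get_calibration(name): a dict with "intrinsics" (3x3 intrinsics, pixels), "cam_to_world" (4x4, takes a point from camera to world coordinates). Camera axes: x right, y down, z forward; pixel columns grow to the right and rows downward; lengths in m; the calibration is good to about 2 mm. The wrist camera is an equidistant fisheye: a pixel r from the principal point sees the ray r / f radians off the axis. A picture is of the moment at which its call begins: read the wrist's pose just before it. get_calibration takes no time and is no camera call; for the wrist camera it gives the pose at the moment of the call.
A pose or a line that the arm cannot do raises arm.Unreachable and nothing moves.
- arm.sign_off(): hands the job in; it is judged then, once.
Readings, each from a call of its own:
- arm.current_t(): time.
- arm.current_joint_positions(): joint angles.
- arm.current_dq(): joint speeds.
- arm.current_tau(): joint torques, N m.
- arm.current_ee_pos(): TCP position.
- arm.current_tool_rot(): TCP orientation.
- arm.current_force(): force on the tool from outside, world axes, zero at the start.
- arm.current_torque(): the same for the moment, N m.
- arm.current_width(): finger opening in m.
- arm.current_grasp_force(): force on a finger pad.
Only numpy, scipy, OpenCV 4.12 (cv2) and the standard library are available. Lean on these libraries where they do the work, as an engineer would, in place of code of your own. Each camera call takes 0.05 s, during which the arm holds its last target. There are 200 camera calls.

## Working session

There is one attempt and no reset: what is moved stays moved. The work goes in short steps, each a Python script; the robot and the scene stay as the last script left them, time stands still between calls to the robot, and variables do not carry over. Pictures are saved under pics/ and viewed, at most 10 in all, crops included, and the job is handed in when it is done.

```bash
mkdir -p pics; python3 - <<'E'
from rig import arm
import cv2,numpy as np
for n in("scene","top"):
    im=arm.snapshot(n);c=arm.get_calibration(n)
    cv2.imwrite(f"pics/{n}0.png",im[:,:,::-1]);print(n,np.round(c["intrinsics"],1).tolist(),np.round(c["cam_to_world"],3).tolist())
a=cv2.imread("pics/top0.png");print(arm.current_t(),arm.grip_depth)
E
```

```text
scene [[423.9, 0.0, 254.0], [0.0, 423.9, 192.6], [0.0, 0.0, 1.0]] [[0.904, -0.363, 0.224, 0.359], [-0.426, -0.785, 0.45, -0.261], [0.013, -0.502, -0.865, 0.772], [0.0, 0.0, 0.0, 1.0]]
top [[433.1, 0.0, 254.9], [0.0, 433.1, 193.5], [0.0, 0.0, 1.0]] [[-0.008, -0.995, 0.103, 0.425], [-1.0, 0.008, -0.006, 0.089], [0.005, -0.103, -0.995, 0.903], [0.0, 0.0, 0.0, 1.0]]
0.1 0.0188
```

View pics/top0.png

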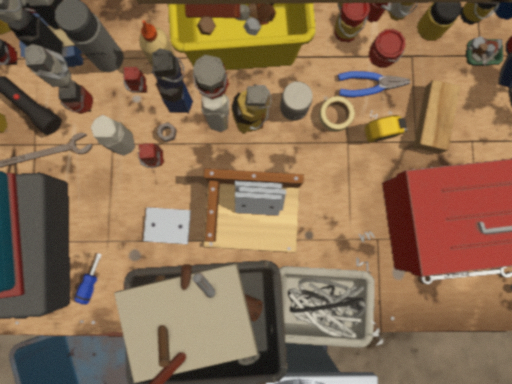

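View pics/scene0.png

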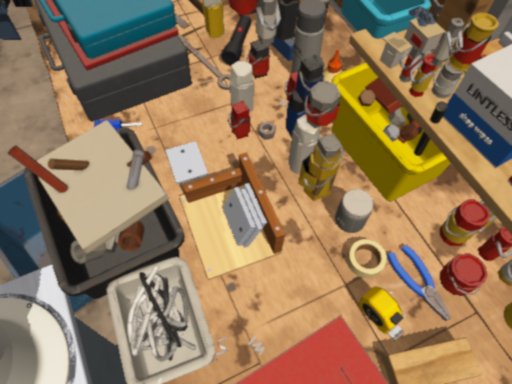

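The top view shows the jig at about (205-302, 168-250), with the plates at about (235-285, 180-215). The fence is on the left, and trays sit in front from row 262. I'll zoom in on the corners next.

```bash
python3 - <<'E'
import cv2,numpy as np
a=cv2.imread("pics/top0.png")[160:260,195:312];a=cv2.resize(a,None,fx=5,fy=5,interpolation=cv2.INTER_CUBIC)
cv2.imwrite("pics/topz.png",a)
a=cv2.imread("pics/scene0.png")[150:280,175:290];a=cv2.resize(a,None,fx=4.6,fy=4.6,interpolation=cv2.INTER_CUBIC)
cv2.imwrite("pics/scenez.png",a)
E
```

```text
(no output)
```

View pics/topz.png

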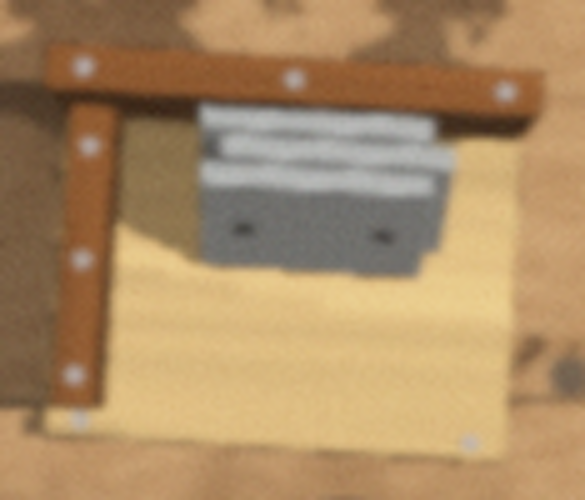

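View pics/scenez.png

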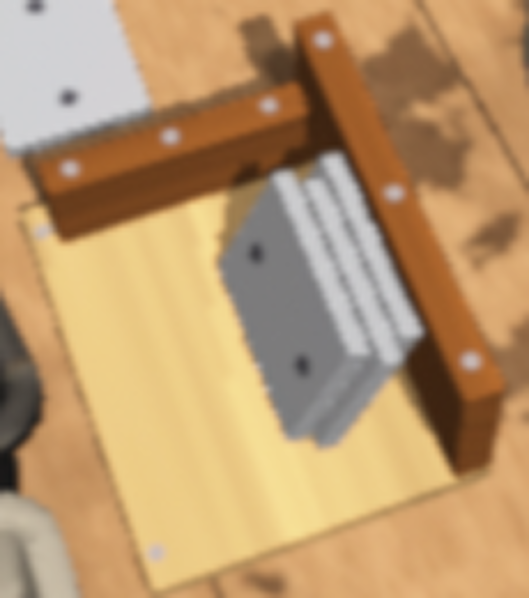

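The top crop gives the base's front corners at (45,432) and (503,458), and the backstop's top corners at about (47,45) and (545,72). The plates' right ends are staggered, at 435-453. The scene crop gives front corners at (22,212) and (150,592).

```bash
cat > h.py <<'E'
from rig import arm
import numpy as np,cv2
def ray(name,px,z):
    c=arm.get_calibration(name);T=c["cam_to_world"]
    d=T[:3,:3]@np.linalg.inv(c["intrinsics"])@[px[0],px[1],1]
    return T[:3,3]+d*(z-T[2,3])/d[2]
E
python3 - <<'E'
from h import *
t=lambda u,v,z:ray("top",(195+(u+.5)/5-.5,160+(v+.5)/5-.5),z)
s=lambda u,v,z:ray("scene",(175+(u+.5)/4.6-.5,150+(v+.5)/4.6-.5),z)
J,W=[],[]
for f,u,v,j in [(t,45,432,(-80,95,12)),(t,503,458,(-80,-95,12)),(t,47,45,(70,95,92)),(t,545,72,(70,-95,92)),
 (s,22,212,(-80,95,12)),(s,150,592,(-80,-95,12)),(s,463,400,(52,-95,92)),(s,500,380,(70,-95,92)),(s,332,12,(70,95,92)),(t,518,138,None),(s,65,242,None)]:
    p=f(u,v,(j[2] if j else 12)/1000)
    if j: J.append(np.array(j[:2])/1000);W.append(p[:2])
J=np.array(J);W=np.array(W)
U,S,Vt=np.linalg.svd((J-J.mean(0)).T@(W-W.mean(0)));R=(U@Vt).T
o=W.mean(0)-R@J.mean(0)
print(o,np.degrees(np.arctan2(R[1,0],R[0,0])),np.linalg.det(R));print(np.round((W-o-J@R.T)*1e3,1).tolist())
np.savez("jig.npz",o=o,R=R)
g=lambda p:np.round(R.T@(p[:2]-o)*1e3,1)
z=12+64+2
for u,v in[(200,105),(436,140),(203,187),(435,192),(455,170)]:print("top edge",g(t(u,v,z/1e3)))
for u,v in[(200,262),(418,275)]:print("foot",g(t(u,v,.016)))
for u,v in[(222,262),(292,437)]:print("foot s",g(s(u,v,.016)))
E
```

```text
[0.48439443 0.09245342] -3.7288717349465053 1.0
[[-0.1, -2.5], [0.2, 0.1], [-2.9, -1.9], [-2.3, -0.9], [2.7, -0.8], [0.7, 1.2], [1.0, 1.8], [-0.3, 4.5], [1.1, -1.5]]
top edge [49.5 34.3]
top edge [ 41.2 -57. ]
top edge [17.9 31.2]
top edge [ 21.1 -57.6]
top edge [ 30.  -64.8]
foot [-7.2 33.4]
foot [ -7.4 -56.1]
foot s [-2.8 36.1]
foot s [ -3.1 -52.9]
```

The jig fit holds to about 2 mm, the plate width measures 90 mm, and the front foot edge is at jig x≈-5 mm, as expected. Now I'll push the feet in with two spread fingertips.

```bash
cat >> h.py <<'E'
_d=np.load("jig.npz");o=_d["o"];R2=_d["R"]
def W(x,y,z): return np.append(o+R2@np.array([x,y])/1000,z/1000)
def orient(ang):  # tool y along jig angle ang (deg), z down
    best=None
    for a in(ang,ang+180):
        r=np.radians(a);y=np.append(R2@[np.cos(r),np.sin(r)],0);z=np.array([0,0,-1.]);M=np.column_stack([np.cross(y,z),y,z])
        q=arm.solve_ik(W(0,0,150),M)
        if q is not None and (best is None or abs(q[5])<best[0]): best=(abs(q[5]),M)
    return best[1]
def jf(): return np.round(R2.T@np.array(arm.current_force())[:2],1)
def jp():
    p=np.array(arm.current_ee_pos());return np.round(np.append(R2.T@(p[:2]-o),p[2])*1000,1)
def press(x,y,z,ax,end,step,F):
    p=[x,y,z]
    while p[ax]<end:
        p[ax]+=step;arm.move_l(W(*p),feed=.02)
        f=jf();print(np.round(p,1),jp(),f)
        if -f[ax]>F: break
    return p
E
python3 - <<'E'
from h import *
M=orient(90)
arm.move_to(W(-45,-12,150),M);arm.grip(.04)
arm.move_l(W(-45,-12,14.5),feed=.12)
print(arm.current_t(),jp(),jf(),arm.current_width())
arm.move_l(W(-24,-12,14.5),feed=.06);print(jf())
arm.move_l(W(-2,-12,14.5),feed=.03);print(jp(),jf())
press(-2,-12,14.5,0,10,2,12)
print(arm.current_t())
im=arm.snapshot("scene");cv2.imwrite("pics/s1.png",cv2.resize(im[130:290,160:320,::-1],None,fx=3.7,fy=3.7,interpolation=cv2.INTER_CUBIC))
E
```

```text
4.1917 [-44.7 -12.   14.9] [0.1 0.1] 0.040405031064365104
[-0.2 -0.5]
[ -1.9 -12.   14.5] [-0.1  0. ]
[  0.  -12.   14.5] [  0.2 -12.   14.5] [-0.7  0.6]
[  2.  -12.   14.5] [  2.2 -12.   14.5] [-0.2  1.4]
[  4.  -12.   14.5] [  4.3 -12.   14.5] [-0.6 -0.5]
[  6.  -12.   14.5] [  4.4 -12.   14.3] [-7.8  0.6]
[  8.  -12.   14.5] [  4.3 -12.1  14.1] [-17.6   1.7]
6.825
```

View pics/s1.png

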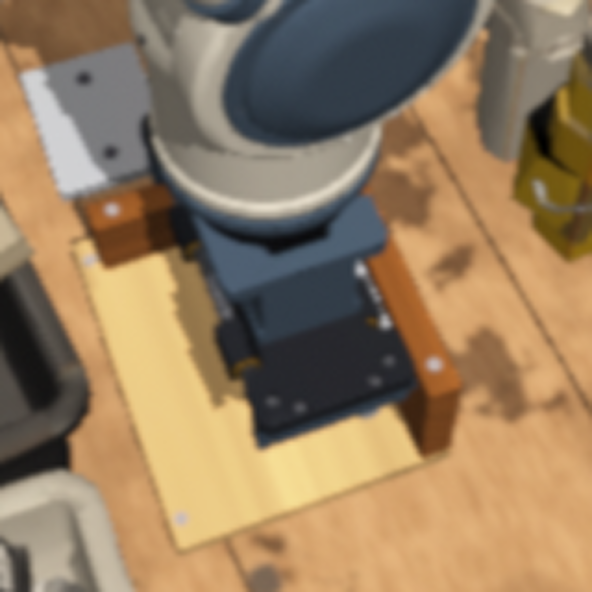

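The push came to a firm stop at tool x 4.3, which puts the front face at 20.3 and the stack at about 30 mm thick. The picture shows the gripper hiding the stack. I'll back off and push the right ends toward the fence in the same orientation with the fingers closed.

```bash
python3 - <<'E'
from h import *
arm.move_l(W(2,-12,14.5),feed=.03);arm.move_l(W(-20,-12,14.5),feed=.1);arm.move_l(W(-20,-12,130),feed=.2);arm.grip(0)
arm.move_l(W(32.5,-105,130),feed=.2)
im=arm.snapshot("scene");cv2.imwrite("pics/s2.png",cv2.resize(im[130:290,160:320,::-1],None,fx=3.7,fy=3.7,interpolation=cv2.INTER_CUBIC))
print(arm.current_t(),jp(),jf(),arm.current_width())
E
```

```text
9.775 [  31.6 -104.1  129.9] [-0.3  1. ] 0.00024242113652892064
```

View pics/s2.png

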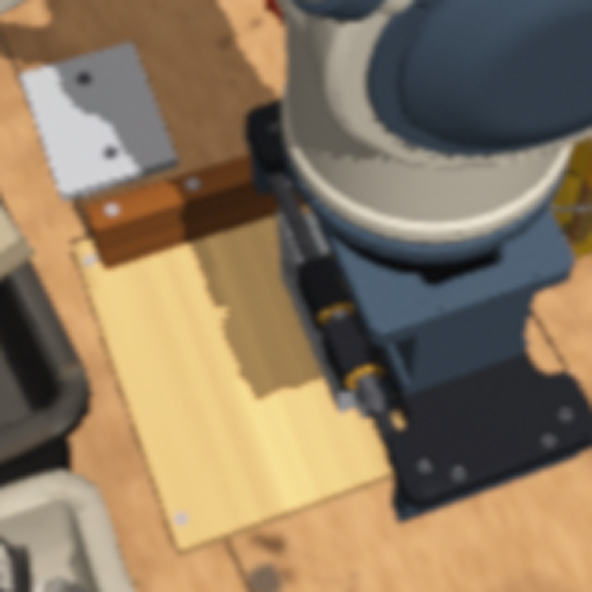

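The arm hides most of the stack, but the front foot line at about (345,400) is close to the backstop. I'll go ahead with the side push.

```bash
python3 - <<'E'
from h import *
arm.move_l(W(32.5,-105,26),feed=.12);print(jp(),jf())
arm.move_l(W(32.5,-82,26),feed=.08);print(jf())
arm.move_l(W(32.5,-44,26),feed=.03);print(jp(),jf())
p=press(32.5,-44,26,1,-26,2,12)
# back off, up, aside for a view
arm.move_l(W(32.5,p[1]-6,26),feed=.03);arm.move_l(W(32.5,-95,26),feed=.12);arm.move_l(W(32.5,-95,130),feed=.2)
arm.move_l(W(-40,-180,190),feed=.25)
for n in("scene","top"):
    im=arm.snapshot(n)[:,:,::-1];c=im[150:280,175:290] if n=="scene" else im[160:260,195:312]
    cv2.imwrite(f"pics/{n}3.png",cv2.resize(c,None,fx=4.6,fy=4.6,interpolation=cv2.INTER_CUBIC))
print(arm.current_t())
E
```

```text
[  32.8 -104.9   26.5] [0.1 0.1]
[0.  0.6]
[ 32.5 -44.1  26. ] [ 0.4 -1.3]
[ 32.5 -42.   26. ] [ 32.5 -41.9  26. ] [ 0.1 -0.1]
[ 32.5 -40.   26. ] [ 32.5 -39.9  26. ] [-1.2 -0.9]
[ 32.5 -38.   26. ] [ 32.5 -37.9  26. ] [0.4 0.2]
[ 32.5 -36.   26. ] [ 32.5 -35.9  26. ] [-0.9  0.3]
[ 32.5 -34.   26. ] [ 32.5 -34.5  26. ] [-0.3 -9.9]
[ 32.5 -32.   26. ] [ 32.7 -34.2  26.4] [ -0.8 -34.3]
16.5417
```

View pics/top3.png

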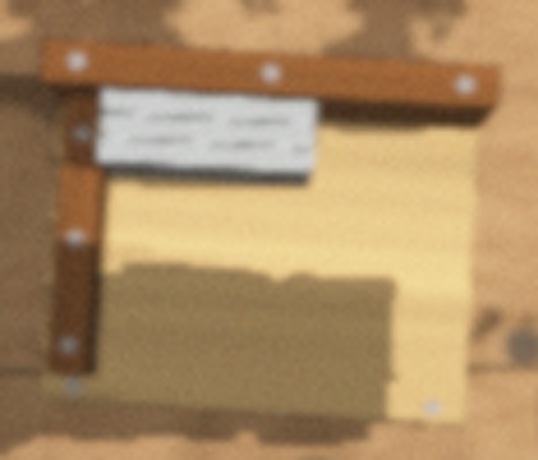

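View pics/scene3.png

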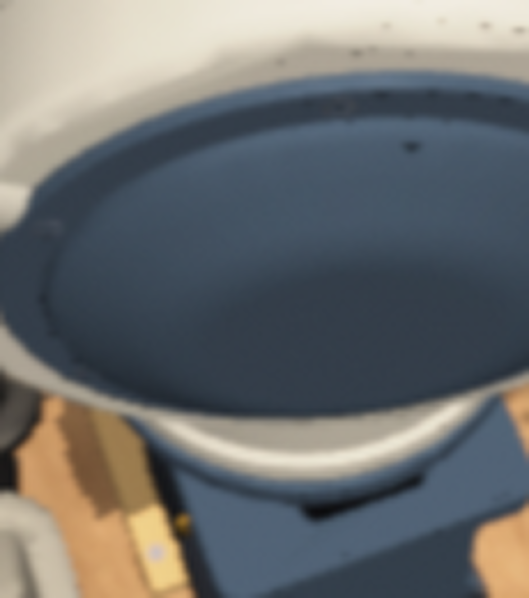

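The top view shows all three plates upright and tight, spanning (97-318, 88-180) with no gaps, with their left ends at the fence. The scene camera is blocked by the arm. I'll give one light squaring press at mid-height, then do a final check.

```bash
python3 - <<'E'
from h import *
arm.move_l(W(-40,-20,190),feed=.25);arm.move_l(W(-25,22,120),feed=.2);arm.grip(.04)
arm.move_l(W(-25,22,38),feed=.12);arm.move_l(W(1,22,38),feed=.05);print(jf())
press(1,22,38,0,9,1.2,8)
arm.move_l(W(-1,22,38),feed=.02);arm.move_l(W(-25,22,38),feed=.1);arm.move_l(W(-25,22,130),feed=.2)
arm.move_l(W(-90,160,250),feed=.3)
ims=[]
for n in("scene","top"):
    im=arm.snapshot(n)[:,:,::-1];c=im[150:270,172:292] if n=="scene" else im[150:270,190:310]
    ims.append(cv2.resize(c,(400,400),interpolation=cv2.INTER_CUBIC))
cv2.imwrite("pics/f.png",np.hstack(ims))
print(arm.current_t(),jf())
E
```

```text
[-0.8 -0.1]
[ 2.2 22.  38. ] [ 2.1 22.  38. ] [-0.9 -0.5]
[ 3.4 22.  38. ] [ 3.4 22.  38. ] [ 0.5 -1. ]
[ 4.6 22.  38. ] [ 4.6 22.  38. ] [-0.5 -0.1]
[ 5.8 22.  38. ] [ 4.6 21.9 37.8] [-5.8  1. ]
[ 7. 22. 38.] [ 4.5 21.8 37.7] [-11.7   2.2]
23.85 [-0.1 -0.1]
```

View pics/f.png

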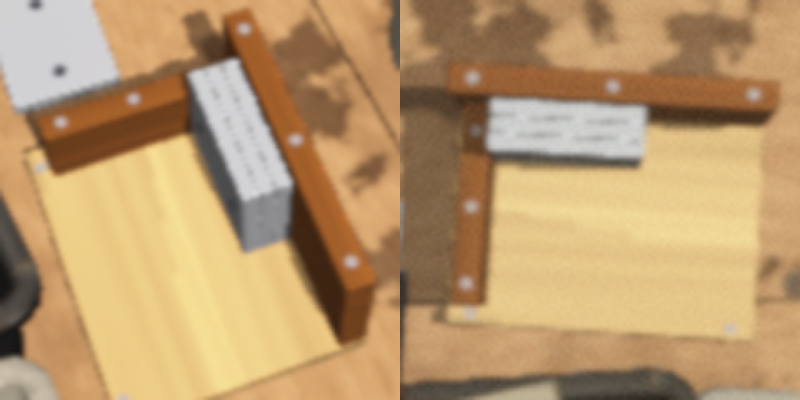

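Both views show one tight upright block against the backstop and fence: (190-290, 65-250) in the scene view and (487-645, 97-163) in the top view. The arm is clear of it.

```bash
python3 -c "
from rig import arm
print(arm.sign_off())"
```

```text
the job is handed in; nothing more can be done
None
```

The job is handed in at about 24 s: in the last pictures all three plates stand upright and tight together against the backstop, left ends flush with the side fence, with the arm clear of them.

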